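Stop, isolate and try out the sieve shaker at the bench console

ROBOT

A 7-joint arm with a two-finger parallel gripper is mounted at the origin on a cart in front of the work surface, level with it; the furniture and walls round the work are solid. World frame = base frame: x ahead of the robot, y to its left, z up, the work surface at z = 0. Lengths are in m, angles in rad, forces in N, time in s.
With the tool pointing down it reaches from about 0.425 to 0.875 m from the base axis. Payload 4.7 kg.
Tool frame: the origin (TCP) lies midway between the tips of the shut fingers; the grasp point (between the pads) lies 19 mm behind it; x points along the fingers, z is the direction in which the jaws open and shut, and the axes are right-handed (so a half turn about x gives the same grasp; the last joint's range is limited). The gripper opens to 87 mm and grips with 3 to 60 N. Pads are 19 mm wide; open, the fingers measure 117 mm over their backs; the gripper's body (75 mm by 190 mm) begins 51 mm behind the grasp point.
Start: joints at [1.36, 0.321, -0.07, 1.45, 0.023, 1.371, -0.057], TCP at [0.145, -0.634, 0.223] pointing down, gripper open.
Joint ranges: [-2.86, 2.86], [-0.3, 2.09], [-1.38, 1.24], [0.06, 2.45], [-1.56, 4.7], [0.09, 2.05], [-2.69, 2.69]. Speed limits (rad/s): [2.57, 2.57, 3.14, 3.14, 3.14, 3.14, 3.14].

INTERFACE

Orientations are given as a rotation vector (axis times angle).
In Python, from bench import ctrl gives the robot as it stands.
- The arm moves only by the shell command python3 -m pendant 'ROWS' [OPENING] [FORCE]. ROWS is JSON, a list of rows, each an object with "travel": the shift along the tool's x, y, z in m, a list of three; "twist": the turn about the tool's x in rad. In form: [{"travel": [x, y, z], "twist": twist}, ...]. A call has 1 to 10 rows; each row is the pose to reach, as a shift and turn from the pose measured when the call began, along the tool's axes at that moment; what a row does not reach only later rows make up. A row lasts 1/8 s, in which the tool goes at most 62.5 mm and 10.7 degrees, less where a joint would pass 70% of its speed; a pose out of reach is approached as far as the arm can. A call with a gripper value outside its range is refused whole. OPENING is the opening, from -1 (shut) to 1 (fully open), so that 0 is half open, set as the call begins (- or left out, the last holds). The fingers move at their own pace and stop on an object; FORCE is the grip in N (left out, the last holds). Time passes only in rows, so rows that repeat a pose let the fingers close. It gives the time, the measured TCP pose, the force and the opening at its end, in the units of the state.
- ctrl.get_state(): the state, without advancing time (a new reading comes with each control period).
- ctrl.get_image(name): name is "scene" or "top" or "wrist"; returns the picture (400x640x3 uint8, red, green, blue); there is no depth.
- ctrl.camera_model(name): a dict with "K" (3x3 intrinsics, pixels), "rvec" (rotation vector, rad) and "tvec" (3), from world to camera coordinates, as OpenCV has them; the wrist camera has in their place "T_tool_cam" (4x4, takes a point from camera to tool coordinates, whose origin is the TCP and whose axes are the tool frame's). Camera axes: x right, y down, z forward; pixel columns grow to the right and rows downward; lengths in m; the calibration is good to about 2 mm. A picture is of the moment at which its call begins: read the wrist's pose just before it. camera_model takes no time and is no camera call.
- ctrl.close_job(): hands the job in, once; it reports no verdict.
The state is a dict: "time": time; "joint_positions": joint angles; "qd": joint speeds; "joint_torque": joint torques, N m; "position": TCP position; "tool_rot": TCP orientation; "ft_force": force on the tool from outside, world axes, zero at the start; "torque": the same for the moment, N m; "grip_width": opening from 0.0 (shut) to 1.0 (fully open).
Only numpy, scipy, OpenCV 4.12 (cv2) and the standard library are available. Lean on these libraries where they do the work, as an engineer would, in place of code of your own. Each camera call takes 0.05 s, during which the arm holds its last target.

TASK

The sieve stack is about to be stripped, so prove the shaker dead at the bench console with the tips of the closed fingers: first press the red mushroom stop button fully in and let it spring back, then switch the red rocker off by pressing down its raised far half until it snaps over, and last try to start it by pressing the green start button fully in, keeping it in for a good second, and letting go. The black rocker feeds the drying oven and must stay on; never press start while the red rocker is still on. Only push the controls: do not lift, carry or shift the vials and the tin beside the console.

Things in the scene. Friction and masses are not known exactly. Their poses are not given: they have to be found in the camera images.
- console: fixed bench console, light grey, 124 mm deep (x, away from operator), 222 mm wide (y, to his left). Origin on the bench under the panel's middle, z up. Panel slopes 10 deg up towards +x: normal (-0.174, 0, 0.985); 50 mm high at the middle. Controls in one row at x = 0: rockers at y = +81 and +27 mm, buttons at -27 and -81 mm; which is which varies. Two leads enter a flat grommet behind it
- stop_top (a point): centre of the top of the red mushroom stop button (38 mm across, slightly domed); 22 mm above the panel along its normal when out, and it moves with the button
- stop_button (a joint): the red stop button in m: 0 = out, 0.006 = fully in (6 mm travel along the panel's normal); spring return, about 1.5 N to start moving, 5 N fully in. Counts as pressed above 0.0045
- start_top (a point): centre of the flat top of the green start button (27 mm across, in a flat aluminium bezel 37 mm across and 6 mm high); 15 mm above the panel along its normal when out, 9 mm when fully in; it moves with the button
- start_button (a joint): the green start button in m: 0 = out, 0.006 = fully in (6 mm travel along the panel's normal); spring return, about 1.5 N to start moving, 5 N fully in. Counts as pressed above 0.0045
- red_far (a point): point on the middle of the raised far half of the red rocker, 17 mm from the crease: the place to press. Rocker 30 mm wide, 48 mm long (console x), in a white frame 5.5 mm above the panel; its level half is 9 mm above the panel, the raised end 16 mm. The point moves with the rocker and goes down 5.5 mm when it is switched off
- red_rocker (a joint): the red rocker, the shaker's supply switch: 0 rad = ON as found (near half level with the panel, far half raised), 0.32 = OFF (far half level, near half raised). Hinge along console y, under the crease. Snap action: about 3.5 N on the far half starts it; past 0.16 it jumps to the other end by itself and stays
- black_far (a point): the same point on the black rocker (same size), which must be left alone
- black_rocker (a joint): the black rocker, the drying oven's supply switch: 0 rad = ON as found (near half level with the panel, far half raised), 0.32 = OFF (far half level, near half raised). Hinge along console y, under the crease. Snap action: about 3.5 N on the far half starts it; past 0.16 it jumps to the other end by itself and stays
- sieve_shaker: fixed tall sieve shaker right of the console, an obstacle for the arm: base 380 mm (x) by 300 mm (y) and 120 mm high, round sieve stack 210 mm across on it up to 530 mm, two upright rods 118 mm to either side (y) up to 705 mm; keep the arm clear of it by swinging across close to the robot. Origin at the middle of its underside
- vial_red_cap: loose upright glass vial with a red cap, 27 mm across, 70 mm high, left of the console; origin at the middle of its foot
- vial_black_cap: loose upright glass vial with a black cap, 27 mm across, 70 mm high, left of the console; origin at the middle of its foot
- moisture_tin: loose round aluminium tin, 64 mm across, 30 mm high, behind the console; origin at the middle of its foot

How it is judged:
By the outcome, as a careful person would: the job done as asked, in the order asked, and still so for the second after the job is handed in, with the robot touching nothing.
It also fails if it takes over 48 s, if anything falls off the work surface, if the arm or the gripper's body presses on something with over 40 N, if the wrist force passes 120 N, or if a joint passes its speed limit or range.

## Working session

There is one attempt and no reset: what is moved stays moved. The work goes in short steps, Python scripts to look and compute and a shell command to move; the robot and the scene stay as the last step left them, time stands still between calls to the robot, and variables do not carry over. Pictures are saved under pics/ and viewed, and the job is handed in when it is done.

```bash
ls; mkdir -p pics
python3 - <<'E'
from bench import ctrl
import cv2
s=ctrl.get_state();print(s)
for n in("scene","top","wrist"):
    im=ctrl.get_image(n);cv2.imwrite(f"pics/{n}0.png",im[:,:,::-1]);print(n,ctrl.camera_model(n))
E
```

```text
pics
{'time': 0.0, 'joint_positions': array([ 1.36010371,  0.32181963, -0.07003484,  1.45165338,  0.02259533,
        1.37077973, -0.05689667]), 'qd': array([-0.00014056, -0.00127867,  0.00137113, -0.00090371, -0.00158775,
        0.00134039,  0.00058073]), 'joint_torque': array([ 5.84190111e-04, -4.91289711e+01, -4.03626384e-01, -3.12526560e+01,
       -6.39874907e-02,  4.38158121e-02,  1.78639871e-04]), 'position': array([ 0.14469089, -0.63313978,  0.22147415]), 'tool_rot': array([ 1.0431718 ,  1.30874813, -1.04136237]), 'ft_force': array([ 0.543172  ,  0.30103252, -0.82812213]), 'torque': array([ 0.018792  , -0.02124357, -0.08729511]), 'grip_width': 1.0035575591768306}
scene {'K': array([[398.59872696,   0.        , 315.13918034],
       [  0.        , 398.59872696, 204.75085269],
       [  0.        ,   0.        ,   1.        ]]), 'rvec': array([ 1.23376809, -2.06020805,  1.11641068]), 'tvec': array([0.38041626, 0.30685066, 0.60803406])}
top {'K': array([[372.16471109,   0.        , 314.06499039],
       [  0.        , 372.16471109, 205.8646657 ],
       [  0.        ,   0.        ,   1.        ]]), 'rvec': array([ 2.12508239, -2.18915436,  0.06418681]), 'tvec': array([0.17838543, 0.55660578, 1.01461023])}
wrist {'K': array([[311.71813085,   0.        , 321.47661825],
       [  0.        , 311.71813085, 197.98017317],
       [  0.        ,   0.        ,   1.        ]]), 'T_tool_cam': array([[-7.01424967e-05, -3.04476075e-01,  9.52519981e-01,
        -1.63073012e-01],
       [-7.82374938e-04, -9.52519676e-01, -3.04476034e-01,
         8.35993732e-02],
       [ 9.99999691e-01, -7.66584471e-04, -1.71402342e-04,
        -1.57375712e-04],
       [ 0.00000000e+00,  0.00000000e+00,  0.00000000e+00,
         1.00000000e+00]])}
```

View pics/scene0.png

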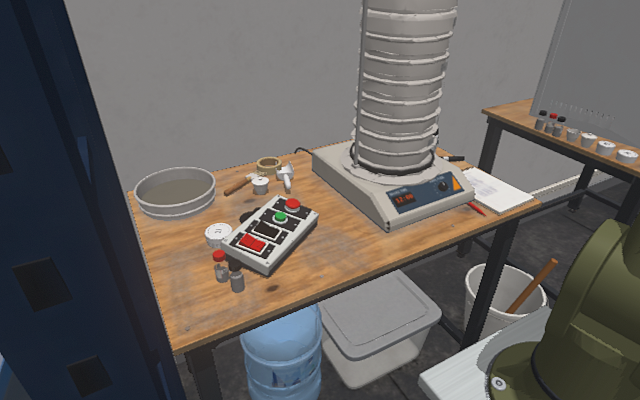

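View pics/top0.png

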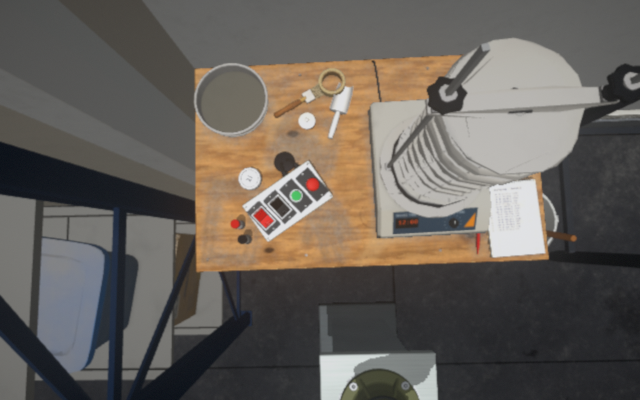

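View pics/wrist0.png

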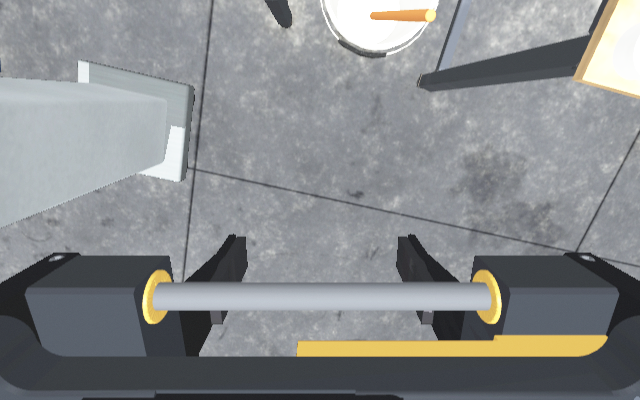

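The top view shows the console yawed, with its controls from the left: red rocker (263,216), black rocker (280,205), green start (296,196) and red stop (312,185). The arm is far right, off the bench. Next I measure these by colour masks.

```bash
cat > h.py <<'E'
import numpy as np, cv2
from scipy.spatial.transform import Rotation as R
from bench import ctrl
def cam(n,st=None):
    m=ctrl.camera_model(n);K=m["K"]
    if n!="wrist":
        Rm=cv2.Rodrigues(m["rvec"])[0];return K,Rm,np.array(m["tvec"])
    T=np.eye(4);T[:3,:3]=R.from_rotvec(st["tool_rot"]).as_matrix();T[:3,3]=st["position"]
    W=np.linalg.inv(T@m["T_tool_cam"]);return K,W[:3,:3],W[:3,3]
def ray(c,uv):
    K,Rm,t=c;o=-Rm.T@t;d=Rm.T@np.linalg.inv(K)@np.array([uv[0],uv[1],1.]);return o,d/np.linalg.norm(d)
def onz(c,uv,z):
    o,d=ray(c,uv);return o+d*(z-o[2])/d[2]
def tri(cs,uvs):
    A=np.zeros((3,3));b=np.zeros(3);L=[]
    for c,uv in zip(cs,uvs):
        o,d=ray(c,uv);P=np.eye(3)-np.outer(d,d);A+=P;b+=P@o;L.append((o,P))
    X=np.linalg.solve(A,b);return X,[np.linalg.norm(P@(X-o)) for o,P in L]
def proj(c,X):
    K,Rm,t=c;p=K@(Rm@np.asarray(X)+t);return p[:2]/p[2]
def blobs(im,mask,amin=20):
    n,l,s,c=cv2.connectedComponentsWithStats(mask.astype(np.uint8))
    return [(s[i,4],c[i].round(1),s[i,:4]) for i in range(1,n) if s[i,4]>=amin]
def masks(im):
    h=cv2.cvtColor(im,cv2.COLOR_RGB2HSV);H,S,V=[h[...,i].astype(int) for i in range(3)]
    return {"red":((H<6)|(H>174))&(S>150)&(V>90),"green":(H>45)&(H<85)&(S>100)&(V>60)}
E
python3 - <<'E'
from h import *
for n in("scene","top"):
    im=cv2.imread(f"pics/{n}0.png")[:,:,::-1].copy()
    for k,m in masks(im).items():
        for b in blobs(im,m,15):print(n,k,b)
s=cv2.imread("pics/scene0.png")[180:300,190:340];cv2.imwrite("pics/sc.png",cv2.resize(s,None,fx=5,fy=5,interpolation=2))
s=cv2.imread("pics/top0.png")[140:260,220:350];cv2.imwrite("pics/tc.png",cv2.resize(s,None,fx=5,fy=5,interpolation=2))
E
```

```text
scene red (np.int32(26), array([553.1, 115.2]), array([551, 113,   6,   6], dtype=int32))
scene red (np.int32(116), array([292.4, 203. ]), array([285, 198,  15,  11], dtype=int32))
scene red (np.int32(54), array([475.8, 207.8]), array([468, 202,  18,  14], dtype=int32))
scene red (np.int32(249), array([251.5, 242.7]), array([239, 233,  26,  19], dtype=int32))
scene red (np.int32(120), array([218.5, 255.3]), array([213, 250,  12,  12], dtype=int32))
scene green (np.int32(84), array([279.7, 216. ]), array([275, 212,  11,   9], dtype=int32))
top red (np.int32(132), array([312.3, 184. ]), array([306, 178,  13,  13], dtype=int32))
top red (np.int32(166), array([263.1, 217.7]), array([254, 209,  19,  18], dtype=int32))
top red (np.int32(57), array([234.8, 223.4]), array([231, 220,   9,   8], dtype=int32))
top red (np.int32(45), array([477.8, 241.3]), array([477, 234,   3,  18], dtype=int32))
top green (np.int32(63), array([295.9, 195.2]), array([292, 191,   9,   9], dtype=int32))
```

View pics/sc.png

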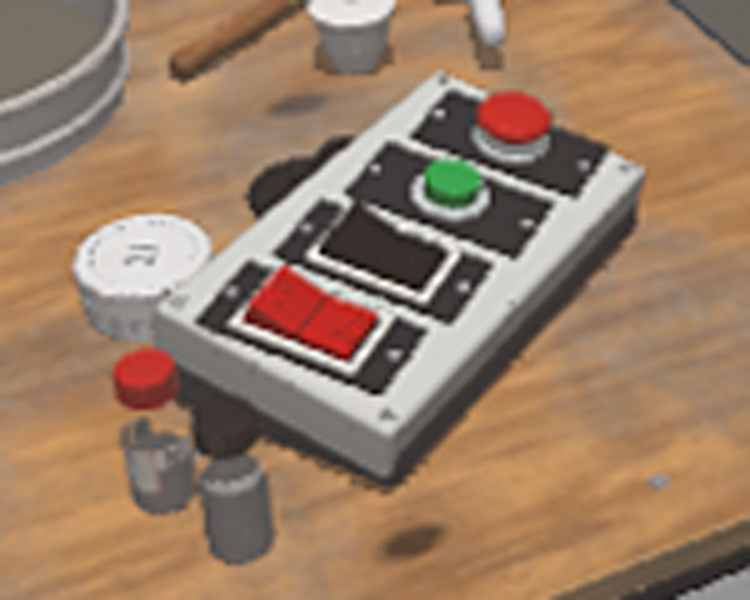

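View pics/tc.png

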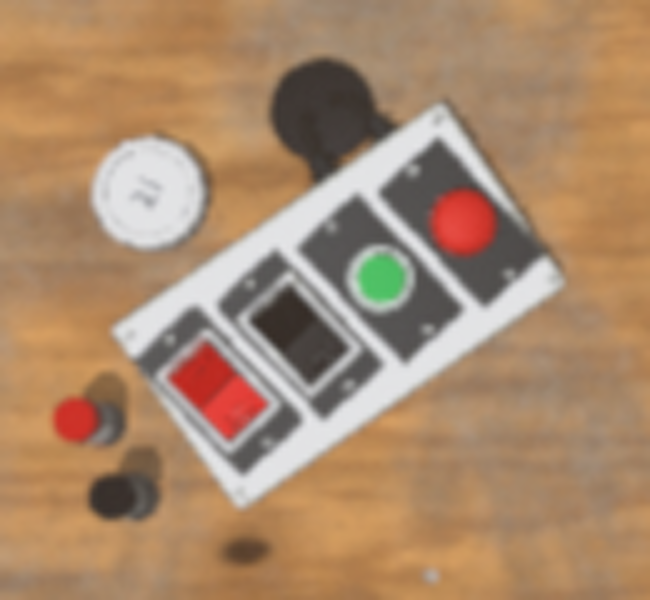

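The crops confirm the order: red rocker, black rocker, start, stop. The far (raised) halves face the grommet, up-left in the top view. Panel corners in top are about (242,206), (308,160), (333,197) and (268,241). Next step: triangulate and fit the yaw and origin.

Run:
```python
from h import *
from scipy.optimize import least_squares
T=cam("top");S=cam("scene")
t=dict(FL=(242.4,205.6),FR=(308.4,160),NR=(332.6,196.6),NL=(268.4,241.4),stop=(312.3,184),start=(295.9,195.2))
s=dict(FL=(222,242),FR=(278.6,195),NR=(318,214),NL=(268,266),stop=(292.7,202.6),start=(279.9,215.2))
th=np.radians(10);n=np.array([-np.sin(th),0,np.cos(th)])
h=0.062
mod=dict(stop=np.array([0,-.081,.05])+n*.022,start=np.array([0,-.027,.05])+n*.015)
for k,(a,b) in dict(FL=(1,1),FR=(1,-1),NR=(-1,-1),NL=(-1,1)).items(): mod[k]=np.array([a*h,b*.111,.05+a*h*np.tan(th)])
X={}
for k in t:
    X[k],e=tri((T,S),(t[k],s[k]));print(k,X[k].round(4),np.round(e,4))
def f(p,full=False):
    c,q=np.cos(p[2]),np.sin(p[2]);r=[]
    M=np.array([[c,-q,0],[q,c,0],[0,0,1]])
    for k in t:
        P=M@mod[k]+[p[0],p[1],0]
        r+=list(proj(T,P)-t[k])+list(proj(S,P)-s[k])
    return np.array(r)
r=least_squares(f,[.55,.1,.6]);print(r.x,np.degrees(r.x[2]));print(f(r.x).reshape(-1,4).round(1))
c,q=np.cos(r.x[2]),np.sin(r.x[2]);M=np.array([[c,-q,0],[q,c,0],[0,0,1]])
for k,y in dict(red=.081,black=.027).items():
    mod[k+"far"]=np.array([.017*np.cos(th),y,.05+.017*np.sin(th)])+n*.0145
for k in mod:print(k,(M@mod[k]+[r.x[0],r.x[1],0]).round(4))
print("n",M@n)
for nm,uv,z in(("redcap",(234.8,223.4),.07),("blackcap",(241.5,239),.07),("tin",(249.5,178.5),.03),("shakerNL",(371.,103),.12),("shakerNearL",(377,236),.12)):print(nm,onz(T,uv,z).round(3))
```

```text
FL [0.5655 0.3566 0.0556] [0.0015 0.0015]
FR [0.6865 0.1715 0.054 ] [0.0018 0.0018]
NR [0.5855 0.1094 0.036 ] [0.0003 0.0003]
NL [0.4662 0.2909 0.0378] [0.0003 0.0003]
stop [0.6174 0.163  0.0674] [0.0007 0.0007]
start [0.5891 0.2091 0.0627] [0.0003 0.0003]
[0.57438791 0.23263401 0.5803252 ] 33.25018490345976
[[-0.9  0.1 -2.3 -1.6]
 [-0.4 -0.4 -1.8 -2.3]
 [ 1.2  0.5  1.9 -1. ]
 [-0.3  1.6  0.7  0.9]
 [ 0.3  0.6  0.  -1.2]
 [ 0.2  0.7  0.4 -0.3]]
stop [0.6156 0.1628 0.0717]
start [0.587  0.2086 0.0648]
FL [0.5654 0.3595 0.0609]
FR [0.6871 0.1738 0.0609]
NR [0.5834 0.1058 0.0391]
NL [0.4617 0.2915 0.0391]
redfar [0.5419 0.3082 0.0672]
blackfar [0.5715 0.263  0.0672]
n [-0.14521926 -0.09521059  0.98480775]
redcap [0.517 0.376 0.07 ]
blackcap [0.474 0.358 0.07 ]
tin [0.645 0.343 0.03 ]
shakerNL [0.818 0.003 0.12 ]
shakerNearL [0.472 0.002 0.12 ]
```

```bash
cat >> h.py <<'E'
def plan(pts,tw=None):
    s=ctrl.get_state();Rt=R.from_rotvec(s["tool_rot"]).as_matrix();p=s["position"]
    print("t",round(s["time"],2),"pos",p.round(4),"q",s["joint_positions"].round(2),"F",s["ft_force"].round(1),"g",round(s["grip_width"],2))
    print("tool axes cols\n",Rt.round(3))
    for q in pts:print(q,"->",(Rt.T@(np.array(q)-p)).round(4))
E
python3 - <<'E'
from h import *
plan([(.22,-.50,.25),(.29,-.38,.25),(.34,-.29,.25),(.40,-.15,.25),(.43,-.05,.25),(.44,.05,.25),(.45,.10,.25),(.53,.17,.22)])
E
```

```text
t 0.15 pos [ 0.1447 -0.6333  0.2217] q [ 1.36  0.32 -0.07  1.45  0.02  1.37 -0.06] F [-0.7 -0.3  0.3] g 1.0
tool axes cols
 [[-0.     0.975  0.223]
 [ 0.001  0.223 -0.975]
 [-1.    -0.    -0.001]]
(0.22, -0.5, 0.25) -> [-0.0281  0.1031 -0.1132]
(0.29, -0.38, 0.25) -> [-0.028   0.1981 -0.2145]
(0.34, -0.29, 0.25) -> [-0.0279  0.2669 -0.2911]
(0.4, -0.15, 0.25) -> [-0.0277  0.3566 -0.4142]
(0.43, -0.05, 0.25) -> [-0.0276  0.4081 -0.505 ]
(0.44, 0.05, 0.25) -> [-0.0275  0.4401 -0.6003]
(0.45, 0.1, 0.25) -> [-0.0274  0.461  -0.6468]
(0.53, 0.17, 0.22) -> [ 0.0027  0.5546 -0.6972]
```

```bash
python3 -m pendant '[{"travel":[-0.014,0.04,-0.045],"twist":0},{"travel":[-0.028,0.08,-0.088],"twist":0},{"travel":[-0.028,0.12,-0.13],"twist":0},{"travel":[-0.028,0.16,-0.173],"twist":0},{"travel":[-0.028,0.2,-0.216],"twist":0},{"travel":[-0.028,0.24,-0.26],"twist":0},{"travel":[-0.028,0.275,-0.302],"twist":0},{"travel":[-0.028,0.305,-0.345],"twist":0},{"travel":[-0.028,0.335,-0.385],"twist":0},{"travel":[-0.028,0.36,-0.42],"twist":0}]' -1 20
python3 - <<'E'
from h import *
plan([(.40,-.15,.25),(.43,-.05,.25),(.44,.05,.25),(.45,.10,.25),(.53,.14,.22)])
E
```

```text
time: 1.4
position: [0.4025, -0.1416, 0.2502]
tool_rot: [1.042, 1.309, -1.041]
ft_force: [0.6, 0.5, -0.8]
grip_width: 0.018
t 1.4 pos [ 0.4025 -0.1416  0.2502] q [ 0.91 -0.18 -0.56  1.9  -0.1   1.39 -0.96] F [ 0.6  0.5 -0.8] g 0.02
tool axes cols
 [[-0.     0.975  0.224]
 [ 0.001  0.224 -0.975]
 [-1.    -0.    -0.001]]
(0.4, -0.15, 0.25) -> [ 0.0002 -0.0043  0.0076]
(0.43, -0.05, 0.25) -> [ 0.0003  0.0473 -0.0831]
(0.44, 0.05, 0.25) -> [ 0.0004  0.0795 -0.1783]
(0.45, 0.1, 0.25) -> [ 0.0005  0.1004 -0.2248]
(0.53, 0.14, 0.22) -> [ 0.0305  0.1873 -0.2458]
```

```bash
python3 -m pendant '[{"travel":[0,0.025,-0.045],"twist":0},{"travel":[0,0.047,-0.09],"twist":-0.05},{"travel":[0,0.065,-0.135],"twist":-0.1},{"travel":[0,0.08,-0.178],"twist":-0.15},{"travel":[0,0.1,-0.225],"twist":-0.2},{"travel":[0,0.13,-0.25],"twist":-0.25},{"travel":[0,0.17,-0.27],"twist":-0.3},{"travel":[0,0.2,-0.28],"twist":-0.35},{"travel":[0,0.2,-0.28],"twist":-0.35}]'
python3 - <<'E'
from h import *
s=ctrl.get_state()
im=ctrl.get_image("wrist");cv2.imwrite("pics/w1.png",im[:,:,::-1]);np.save("w1.npy",[s["position"],s["tool_rot"]])
plan([])
for k,m in masks(im).items():
    for b in blobs(im,m,40):print(k,b)
c=cam("wrist",s)
for k,P in dict(stop=[.6156,.1628,.0717],start=[.587,.2086,.0648],redfar=[.5419,.3082,.0672],blackfar=[.5715,.263,.0672]).items():print(k,proj(c,P).round(1))
E
```

```text
time: 2.52
position: [0.5353, 0.1773, 0.2493]
tool_rot: [0.776, 1.434, -0.773]
ft_force: [-0.3, 0.2, -0.5]
grip_width: 0.009
t 2.58 pos [0.5344 0.1767 0.2496] q [ 0.53  0.26 -1.04  1.6   0.22  1.41 -1.53] F [-0.5  1.  -1.2] g 0.0
tool axes cols
 [[-0.003  0.838  0.545]
 [ 0.003  0.545 -0.838]
 [-1.    -0.001 -0.004]]
red (np.int32(567), array([155.5,  89.1]), array([142,  77,  29,  25], dtype=int32))
red (np.int32(1213), array([227.2, 117.7]), array([206,  93,  41,  49], dtype=int32))
red (np.int32(895), array([375.7, 120.4]), array([359, 104,  34,  34], dtype=int32))
green (np.int32(489), array([325.4, 119.2]), array([314, 107,  24,  25], dtype=int32))
stop [375.4 122.3]
start [324.6 120.8]
redfar [223.  104.9]
blackfar [273.7 104.8]
```

View pics/w1.png

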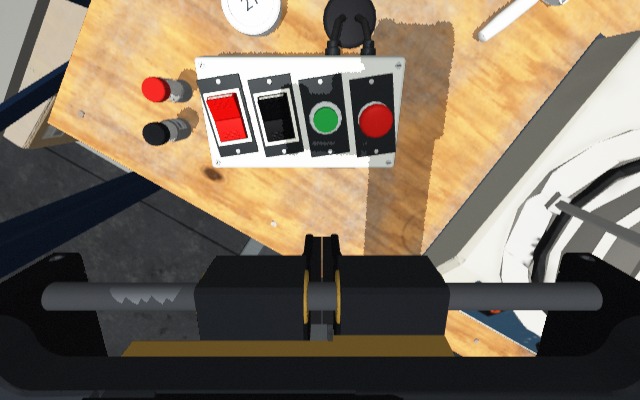

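The wrist view matches the model within 2 px: stop at (376,120), start at (325,119), far half of the red rocker near (223,105). Moving above the stop button.

Run:
```python
from h import *
n=np.array([-.145,-.095,.985]);S=np.array([.6162,.1631,.0712])
plan([S+n*.05,S+n*.02])
```

```text
t 2.58 pos [0.5344 0.1767 0.2496] q [ 0.53  0.26 -1.04  1.6   0.22  1.41 -1.53] F [-0.5  1.  -1.2] g 0.0
tool axes cols
 [[-0.003  0.838  0.545]
 [ 0.003  0.545 -0.838]
 [-1.    -0.001 -0.004]]
[0.60895 0.15835 0.12045] -> [0.1289 0.0526 0.0565]
[0.6133 0.1612 0.0909] -> [0.1584 0.0578 0.0566]
```

```bash
python3 -m pendant '[{"travel":[0.04,0.015,0.018],"twist":0},{"travel":[0.08,0.035,0.038],"twist":0},{"travel":[0.12,0.05,0.055],"twist":0},{"travel":[0.14,0.056,0.0565],"twist":0},{"travel":[0.158,0.058,0.0565],"twist":0},{"travel":[0.158,0.058,0.0565],"twist":0},{"travel":[0.158,0.058,0.0565],"twist":0}]'
python3 - <<'E'
from h import *
n=np.array([-.145,-.095,.985]);S=np.array([.6162,.1631,.0712])
plan([S,S-n*.003,S-n*.006,S-n*.008])
s=ctrl.get_state();c=cam("wrist",s)
im=ctrl.get_image("wrist");cv2.imwrite("pics/w2.png",im[:,:,::-1])
im=ctrl.get_image("scene")[150:300,190:380,::-1];cv2.imwrite("pics/s2.png",cv2.resize(im,None,fx=4,fy=4,interpolation=2))
print(proj(c,S),proj(c,s["position"]))
E
```

```text
time: 3.45
position: [0.6136, 0.1621, 0.0929]
tool_rot: [0.776, 1.431, -0.773]
ft_force: [-0.5, 0.2, -0.1]
grip_width: 0.004
t 3.45 pos [0.6136 0.1621 0.0929] q [ 0.39  0.55 -0.91  1.62  0.45  1.2  -1.61] F [-0.5  0.2 -0.1] g 0.0
tool axes cols
 [[-0.001  0.838  0.546]
 [ 0.003  0.546 -0.838]
 [-1.     0.001 -0.003]]
[0.6162 0.1631 0.0712] -> [0.0217 0.0027 0.0007]
[0.616635 0.163385 0.068245] -> [0.0247 0.0033 0.0007]
[0.61707 0.16367 0.06529] -> [0.0276 0.0038 0.0007]
[0.61736 0.16386 0.06332] -> [0.0296 0.0041 0.0007]
[323.14713129 230.36371444] [322.19564321 249.80525261]
```

View pics/w2.png

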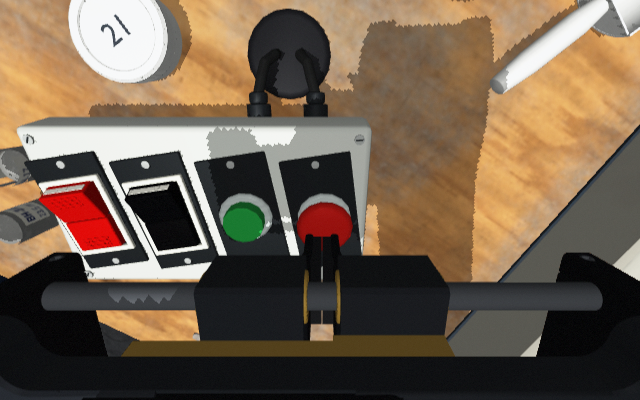

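View pics/s2.png

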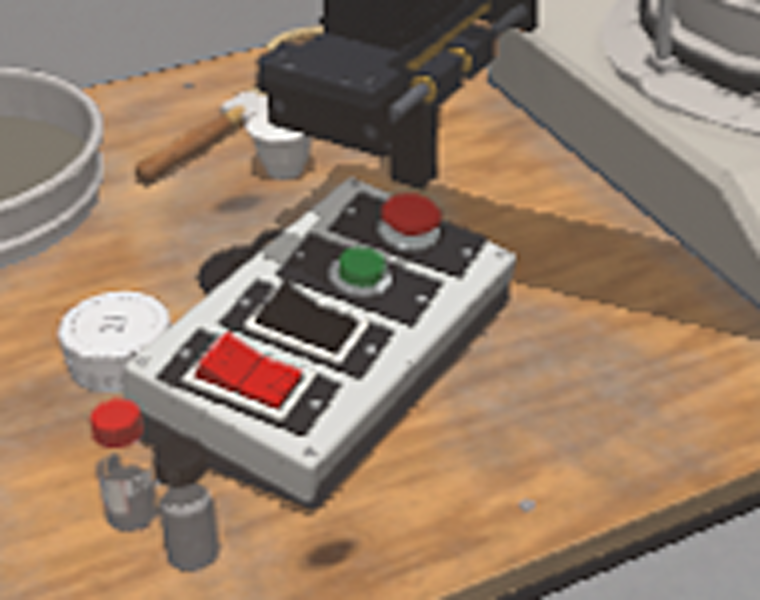

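The fingertips are right over the mushroom, whose visible centre is at about (325,225) in the wrist view. Pressing now.

```bash
python3 -m pendant '[{"travel":[0.015,0.0015,0.0005],"twist":0},{"travel":[0.023,0.003,0.0005],"twist":0},{"travel":[0.026,0.0035,0.0005],"twist":0},{"travel":[0.0285,0.004,0.0005],"twist":0},{"travel":[0.0285,0.004,0.0005],"twist":0},{"travel":[0.0285,0.004,0.0005],"twist":0}]'
python3 - <<'E'
from h import *
n=np.array([-.145,-.095,.985]);S=np.array([.6162,.1631,.0712])
s=ctrl.get_state();print("depth",(S-s["position"])@n)
plan([S-n*.007,S-n*.009,S+n*.02])
E
```

```text
time: 4.3
position: [0.6173, 0.1634, 0.067]
tool_rot: [0.775, 1.43, -0.775]
ft_force: [-6.5, -3.5, 18.8]
grip_width: 0.004
depth 0.004346661540818911
t 4.3 pos [0.6173 0.1634 0.067 ] q [ 0.37  0.58 -0.89  1.63  0.48  1.17 -1.63] F [-6.5 -3.5 18.8] g 0.0
tool axes cols
 [[-0.001  0.838  0.546]
 [ 0.001  0.546 -0.838]
 [-1.    -0.001 -0.001]]
[0.617215 0.163765 0.064305] -> [ 0.0027  0.0002 -0.0004]
[0.617505 0.163955 0.062335] -> [ 0.0046  0.0005 -0.0003]
[0.6133 0.1612 0.0909] -> [-0.0239 -0.0045 -0.0004]
```

Contact force is 19 N, far beyond the 5 N for fully in, so the stop is bottomed. Its tilted edge explains the 1.6 mm offset. Releasing and checking the spring-back.

```bash
python3 -m pendant '[{"travel":[-0.01,-0.002,0],"twist":0},{"travel":[-0.03,-0.005,0],"twist":0},{"travel":[-0.05,-0.006,0],"twist":0},{"travel":[-0.055,-0.006,0],"twist":0}]'
python3 - <<'E'
from h import *
n=np.array([-.145,-.095,.985]);Rf=np.array([.5424,.3086,.0672])
im=ctrl.get_image("scene")[150:300,190:380,::-1];cv2.imwrite("pics/s3.png",cv2.resize(im,None,fx=4,fy=4,interpolation=2))
u=np.array([.836,.548,0]) # console x
T=Rf-u*.001
plan([T+[0,0,.055],T+n*.025])
E
```

```text
time: 4.8
position: [0.6133, 0.1605, 0.1241]
tool_rot: [0.776, 1.427, -0.773]
ft_force: [-0.3, -0.6, -0.3]
grip_width: 0.003
t 4.85 pos [0.6132 0.1604 0.1238] q [ 0.4   0.51 -0.93  1.59  0.43  1.25 -1.59] F [0.1 0.4 0.4] g 0.01
tool axes cols
 [[ 0.001  0.838  0.545]
 [ 0.001  0.545 -0.838]
 [-1.     0.002 -0.   ]]
[0.541564 0.308052 0.1222  ] -> [ 0.0017  0.0205 -0.1628]
[0.537939 0.305677 0.091825] -> [ 0.032   0.0161 -0.1628]
```

View pics/s3.png

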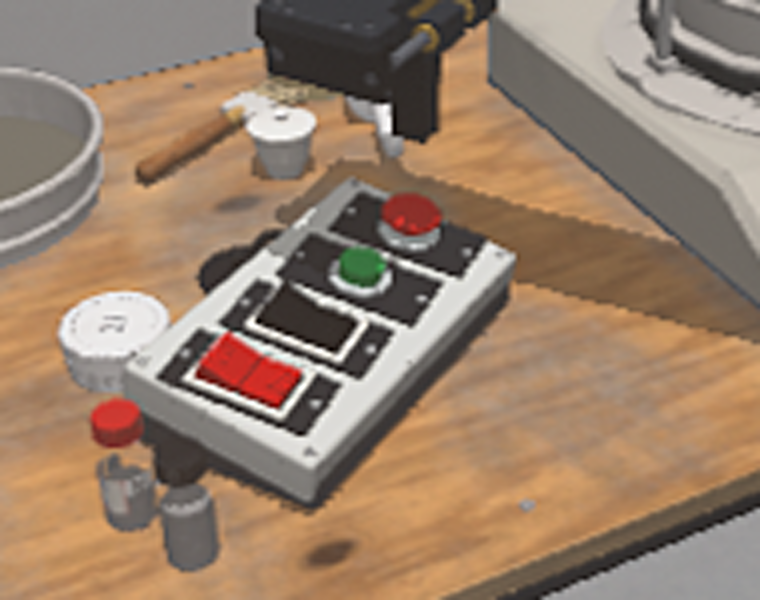

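The stop is back out, same as before. Moving over the red rocker's far half.

```bash
python3 -m pendant '[{"travel":[0,0.005,-0.04],"twist":0},{"travel":[0,0.01,-0.085],"twist":0},{"travel":[0,0.015,-0.125],"twist":0},{"travel":[0,0.0205,-0.155],"twist":0},{"travel":[0.002,0.0205,-0.163],"twist":0},{"travel":[0.015,0.02,-0.163],"twist":0},{"travel":[0.028,0.02,-0.163],"twist":0},{"travel":[0.028,0.02,-0.163],"twist":0},{"travel":[0.028,0.02,-0.163],"twist":0}]'
python3 - <<'E'
from h import *
n=np.array([-.145,-.095,.985]);Rf=np.array([.5424,.3086,.0672])
u=np.array([.836,.548,0]);T=Rf-u*.001
plan([T,T-n*.003,T-n*.006])
s=ctrl.get_state();c=cam("wrist",s)
im=ctrl.get_image("wrist");cv2.imwrite("pics/w4.png",im[:,:,::-1])
print(proj(c,Rf),proj(c,s["position"]))
E
```

```text
time: 5.98
position: [0.5415, 0.3072, 0.0957]
tool_rot: [0.777, 1.427, -0.774]
ft_force: [-0.8, 0.4, 0.2]
grip_width: 0.004
t 5.97 pos [0.5415 0.3072 0.0957] q [ 0.17  0.53 -0.94  1.65  0.45  1.2  -1.88] F [-0.8  0.4  0.2] g 0.0
tool axes cols
 [[ 0.001  0.839  0.544]
 [ 0.001  0.544 -0.839]
 [-1.     0.002 -0.   ]]
[0.541564 0.308052 0.0672  ] -> [ 0.0285  0.0004 -0.0007]
[0.541999 0.308337 0.064245] -> [ 0.0315  0.001  -0.0007]
[0.542434 0.308622 0.06129 ] -> [ 0.0344  0.0015 -0.0007]
[321.0881393  228.03076896] [322.18892192 249.80346331]
```

View pics/w4.png

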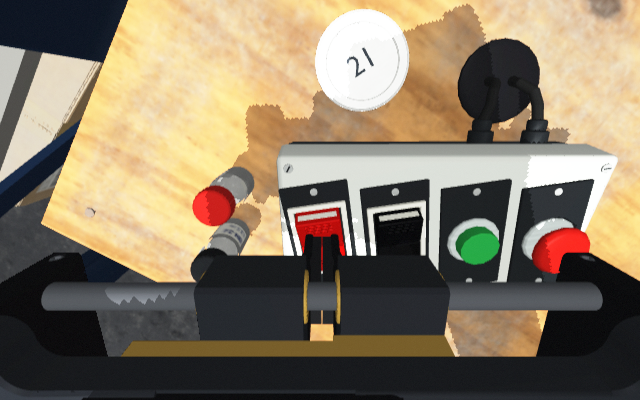

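Fingertips aligned over the red rocker's far half, about (321,228), with the black one well clear. Pressing.

```bash
python3 -m pendant '[{"travel":[0.015,0,-0.0005],"twist":0},{"travel":[0.024,0,-0.0005],"twist":0},{"travel":[0.028,0.0005,-0.0005],"twist":0},{"travel":[0.032,0.001,-0.0005],"twist":0},{"travel":[0.034,0.001,-0.0005],"twist":0},{"travel":[0.034,0.001,-0.0005],"twist":0}]'
python3 - <<'E'
from h import *
n=np.array([-.145,-.095,.985]);Rf=np.array([.5424,.3086,.0672])
s=ctrl.get_state();print("depth",(Rf-s["position"])@n)
plan([])
im=ctrl.get_image("scene")[150:300,190:380,::-1];cv2.imwrite("pics/s5.png",cv2.resize(im,None,fx=4,fy=4,interpolation=2))
E
```

```text
time: 6.78
position: [0.5422, 0.3088, 0.0631]
tool_rot: [0.777, 1.427, -0.774]
ft_force: [-1.2, -2.2, 6.6]
grip_width: 0.004
depth 0.004009221545830622
t 6.78 pos [0.5422 0.3088 0.0631] q [ 0.15  0.56 -0.92  1.67  0.48  1.15 -1.9 ] F [-1.2 -2.2  6.6] g 0.0
tool axes cols
 [[ 0.002  0.839  0.545]
 [ 0.001  0.545 -0.839]
 [-1.     0.002  0.   ]]
```

View pics/s5.png

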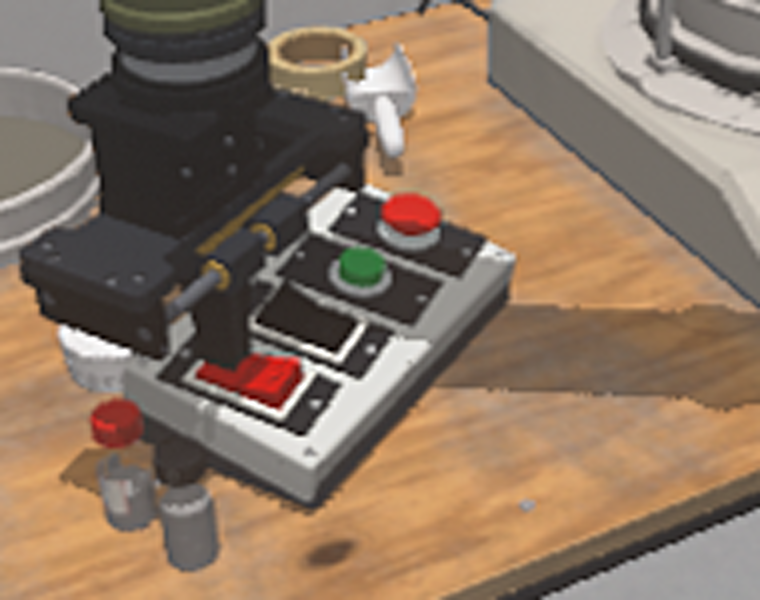

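The near half now stands raised, so it has snapped. Lifting off and checking.

```bash
python3 -m pendant '[{"travel":[-0.015,0,0],"twist":0},{"travel":[-0.04,0,0],"twist":0},{"travel":[-0.06,0,0.005],"twist":0},{"travel":[-0.06,0,0.04],"twist":0},{"travel":[-0.06,0,0.08],"twist":0},{"travel":[-0.06,0,0.105],"twist":0},{"travel":[-0.06,0,0.11],"twist":0},{"travel":[-0.06,0,0.11],"twist":0}]'
python3 - <<'E'
from h import *
n=np.array([-.145,-.095,.985]);G=np.array([.5876,.2091,.0646])
plan([G+n*.02,G+n*.003])
im=ctrl.get_image("scene")[150:300,190:380,::-1];cv2.imwrite("pics/s6.png",cv2.resize(im,None,fx=4,fy=4,interpolation=2))
im=ctrl.get_image("wrist");cv2.imwrite("pics/w6.png",im[:,:,::-1])
E
```

```text
time: 7.82
position: [0.6016, 0.2171, 0.1235]
tool_rot: [0.777, 1.427, -0.773]
ft_force: [0.3, 0.1, 0.7]
grip_width: 0.007
t 7.83 pos [0.6016 0.2171 0.1235] q [ 0.31  0.53 -0.93  1.58  0.44  1.26 -1.69] F [0.3 0.1 0.7] g 0.01
tool axes cols
 [[ 0.002  0.839  0.545]
 [ 0.002  0.545 -0.839]
 [-1.     0.002 -0.   ]]
[0.5847 0.2072 0.0843] -> [ 0.0391 -0.0197 -0.0009]
[0.587165 0.208815 0.067555] -> [ 0.0559 -0.0167 -0.0009]
```

View pics/s6.png

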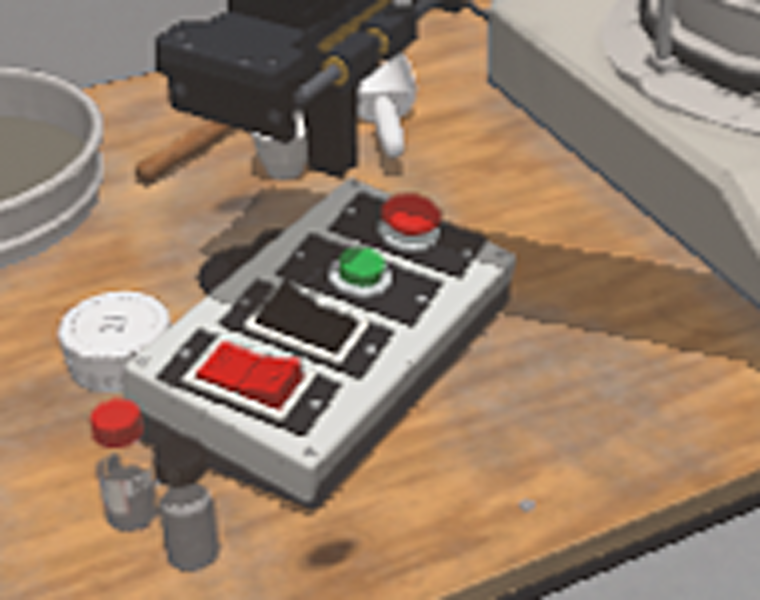

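View pics/w6.png

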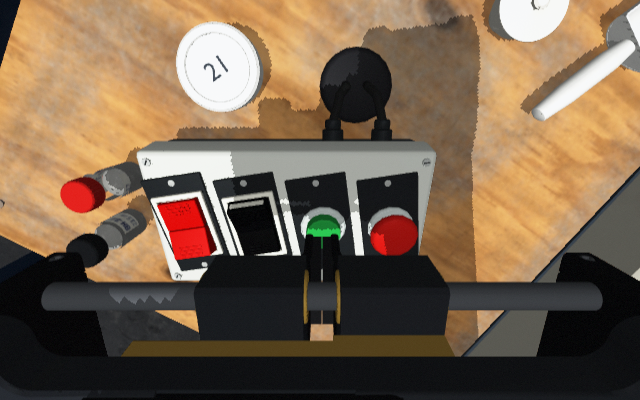

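The red rocker is off (near half bright and raised, about (192,243) in the wrist view) and the black one is unchanged. Now start.

```bash
python3 -m pendant '[{"travel":[0.015,-0.0195,-0.001],"twist":0},{"travel":[0.039,-0.0195,-0.001],"twist":0},{"travel":[0.053,-0.0175,-0.001],"twist":0},{"travel":[0.059,-0.016,-0.001],"twist":0},{"travel":[0.063,-0.0155,-0.001],"twist":0},{"travel":[0.065,-0.015,-0.001],"twist":0},{"travel":[0.065,-0.015,-0.001],"twist":0}]'
python3 - <<'E'
from h import *
n=np.array([-.145,-.095,.985]);G=np.array([.5876,.2091,.0646])
s=ctrl.get_state();print("depth",(G-s["position"])@n)
plan([])
im=ctrl.get_image("scene")[150:300,190:380,::-1];cv2.imwrite("pics/s7.png",cv2.resize(im,None,fx=4,fy=4,interpolation=2))
E
```

```text
time: 8.8
position: [0.5869, 0.2118, 0.0603]
tool_rot: [0.774, 1.429, -0.772]
ft_force: [-8.1, -2.0, 11.5]
grip_width: 0.004
depth 0.004399613091469756
t 8.8 pos [0.5869 0.2118 0.0603] q [ 0.31  0.56 -0.91  1.67  0.48  1.14 -1.72] F [-8.1 -2.  11.5] g 0.0
tool axes cols
 [[ 0.     0.837  0.547]
 [ 0.001  0.547 -0.837]
 [-1.     0.001 -0.001]]
```

View pics/s7.png

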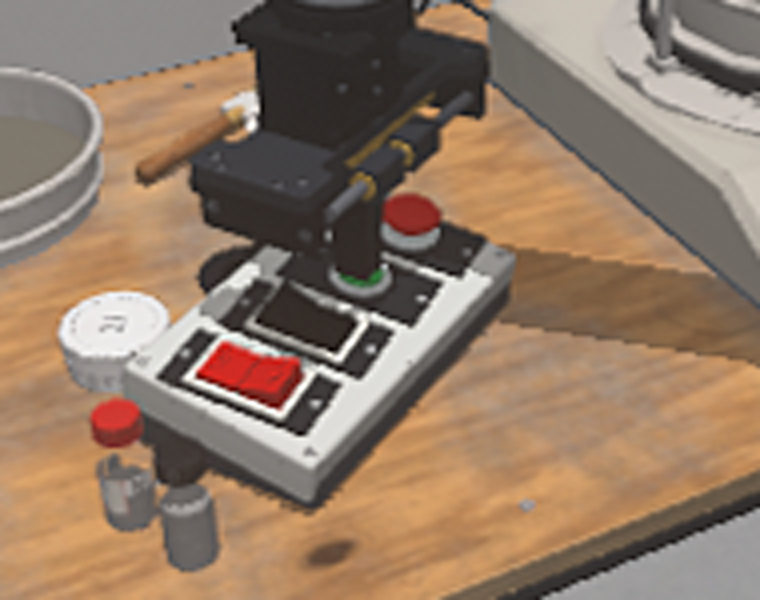

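It reads as bottomed (12 N, green nearly flush with the bezel). I'll push a little deeper for certainty and hold over a second.

```bash
python3 -m pendant '[{"travel":[0.003,0,0.001],"twist":0},{"travel":[0.003,0,0.001],"twist":0},{"travel":[0.003,0,0.001],"twist":0},{"travel":[0.003,0,0.001],"twist":0},{"travel":[0.003,0,0.001],"twist":0},{"travel":[0.003,0,0.001],"twist":0},{"travel":[0.003,0,0.001],"twist":0},{"travel":[0.003,0,0.001],"twist":0},{"travel":[0.003,0,0.001],"twist":0},{"travel":[0.003,0,0.001],"twist":0}]'
python3 - <<'E'
from h import *
n=np.array([-.145,-.095,.985]);G=np.array([.5876,.2091,.0646])
s=ctrl.get_state();print("depth",(G-s["position"])@n)
plan([])
E
```

```text
time: 10.1
position: [0.587, 0.2118, 0.0602]
tool_rot: [0.772, 1.429, -0.773]
ft_force: [-8.3, -4.0, 16.2]
grip_width: 0.003
depth 0.004527757940883947
t 10.1 pos [0.587  0.2118 0.0602] q [ 0.31  0.56 -0.91  1.67  0.48  1.14 -1.72] F [-8.3 -4.  16.2] g 0.0
tool axes cols
 [[-0.     0.837  0.548]
 [-0.     0.548 -0.837]
 [-1.    -0.    -0.   ]]
```

```bash
python3 -m pendant '[{"travel":[0.003,0,0.001],"twist":0},{"travel":[0.003,0,0.001],"twist":0},{"travel":[-0.01,-0.002,0],"twist":0},{"travel":[-0.03,-0.004,0],"twist":0},{"travel":[-0.07,-0.01,0],"twist":0},{"travel":[-0.12,-0.04,0],"twist":0},{"travel":[-0.16,-0.08,0],"twist":0},{"travel":[-0.16,-0.1,0],"twist":0},{"travel":[-0.16,-0.1,0],"twist":0}]'
python3 - <<'E'
from h import *
plan([])
im=ctrl.get_image("scene")[150:300,190:380,::-1];cv2.imwrite("pics/s8.png",cv2.resize(im,None,fx=4,fy=4,interpolation=2))
im=ctrl.get_image("wrist");cv2.imwrite("pics/w8.png",im[:,:,::-1])
im=ctrl.get_image("top")
for k,m in masks(im).items():
    for b in blobs(im,m,15):print(k,b)
E
```

```text
time: 11.22
position: [0.5035, 0.1561, 0.2215]
tool_rot: [0.773, 1.425, -0.774]
ft_force: [0.0, -0.6, -0.2]
grip_width: 0.002
t 11.22 pos [0.5035 0.1561 0.2215] q [ 0.64  0.17 -1.08  1.73  0.15  1.33 -1.46] F [ 0.  -0.6 -0.2] g 0.0
tool axes cols
 [[ 0.003  0.837  0.546]
 [-0.003  0.546 -0.837]
 [-1.     0.001  0.004]]
red (np.int32(92), array([260.6, 217.8]), array([255, 210,  13,  17], dtype=int32))
red (np.int32(57), array([234.8, 223.4]), array([231, 220,   9,   8], dtype=int32))
red (np.int32(46), array([477.8, 241.5]), array([477, 234,   3,  19], dtype=int32))
```

View pics/s8.png

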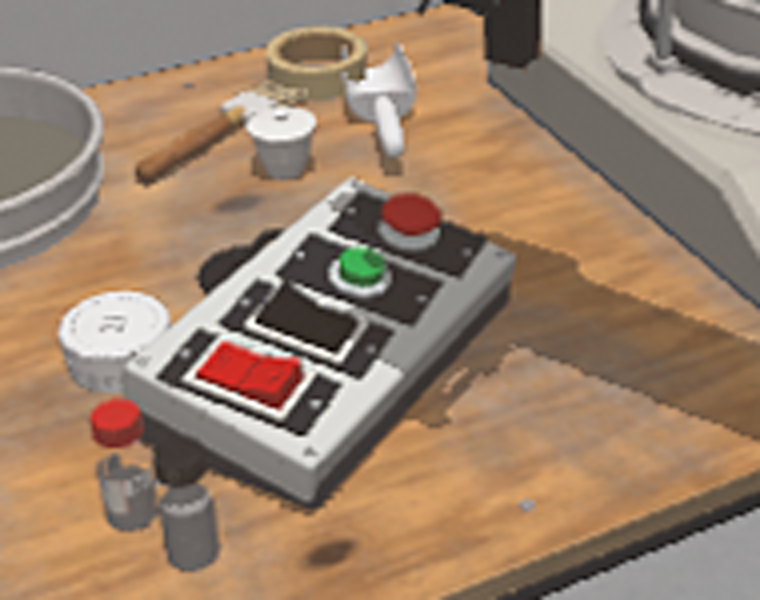

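View pics/w8.png

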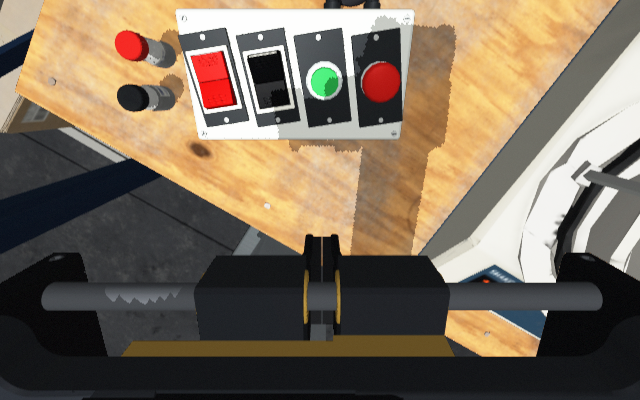

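Both buttons are out, red rocker off, black rocker on, vials and tin where they were (red cap at (234.8,223.4) in the top view before and after), arm clear.

```bash
python3 -c "
from bench import ctrl
print(ctrl.close_job())"
```

```text
the job is handed in; nothing more can be done
None
```

The shaker was tested dead in the order asked, and the job was handed in at about 11 s of the 48 s allowed.

- **Stop button:** I pressed it until it bottomed at about 19 N (5 N is fully in), and the picture afterwards showed it back out.
- **Red rocker:** I pressed its far half until it snapped over. Pictures from two cameras showed the near half raised, so it is off. I only went to start after that.
- **Start button:** I pressed it until it bottomed at 12–16 N, held it for about 1.5 s and let go. It came back out.

My last pictures showed the black rocker still on, the vials and tin apparently where they were, and no measurable force on the arm, which was clear of everything.

- **Depth reading:** the fingertip depth read about 4.4 mm at each button's stop instead of 6 mm. I put this down to the upright fingers meeting the 10° sloped panel edge first. I judged "fully in" from the force, not the depth.
- **Off-centre press:** on start the fingertips sat about 2.7 mm off centre, with some sideways force (about 8 N), but by my reckoning still clear of the bezel.
- **Not checked:** the shaker's own display was not examined after the start press.

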